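# Put the plug gauge away in its spring-loaded case

## Task

Pull the orange-handled plug gauge out of the blue cup in which it leans, and put it away in its black and yellow case: enter its steel foot in the narrow groove against the brass spring plunger, press the plunger back along the groove, and swing the orange handle down into the wide groove so that the gauge lies fully home, held between plunger and end wall. Do not force it, let go at the end, and leave the amber jar, the carton and the grey tub where they stand.

Things in the scene. Friction and masses are not known exactly. Their poses are not given: they have to be found in the camera images.
- gauge: Straight round rod 210 mm long, 90 to 180 g, leaning about 29 degrees in the cup, handle end out over the rim. Steel shank: 12 mm diameter, z = 0 to 115 mm. Orange handle: 18 mm diameter, z = 115 to 210 mm. Origin: centre of the shank's end face; z axis along the rod to the handle's end. Balances near z = 90 mm; crosses the cup's rim near z = 103 mm.
- gauge_foot (a point): Centre of the end face of the steel shank, the gauge's lower end in the cup.
- gauge_head (a point): Centre of the end face of the orange handle, the gauge's upper end in the cup, 210 mm from gauge_foot.
- cup: Upright round blue cup fixed to the bench: 68 mm outer diameter, 60 mm inner diameter, 95 mm high, 4 mm wall, inner floor 5 mm above the bench. Origin: centre of its underside; z up.
- cup_rim (a point): Centre of the cup's mouth, 95 mm above the bench.
- case: Case fixed to the bench: grey base plate 250 x 90 x 8 mm (x, y, z) with two blocks on it (black over yellow, so groove floors are yellow), 70 mm wide (y), tops at z = 40 mm: shank block x = -122 to -12 mm, handle block x = 80 to 122 mm. Between them an open gap for fingers, clear across y, down to z = 8 mm. Origin: centre of the underside; x axis from the recess's shank end to its handle end.
- case_foot (a point): Centre of the shank's end face when the gauge lies home: (-102, 0, 38) mm in the case frame, pressing the plunger 10 mm back. The shank block's groove runs along x, 16 mm wide, floor at z = 32 mm, open at its inner end. The gauge then lies level, with 2 mm of play at each side.
- case_head (a point): Centre of the handle's end face when the gauge lies home: (108, 0, 38) mm in the case frame, touching the closed end wall (x = 108 to 122 mm, as high as the block, orange strip on top). The handle block's groove is 22 mm wide, floor at z = 29 mm, open at its inner end.
- plunger (a joint): Travel of the brass spring plunger in metres: 0 = free, grows as it is pressed along the case's -x, 0.016 = fully back, 0.010 with the gauge home. Takes 2.4 N to start, 4.8 N fully back.
- plunger_face (a point): Centre of the brass plunger's front face, at the shank end of the narrow groove: (-92, 0, 38) mm in the case frame when free. The plunger is 13.5 mm wide and reaches from z = 33 to 43 mm; it faces the case's +x. From the free face to the end wall is 200 mm, 10 mm less than the gauge.
- jar: Bystander: amber jar with a white lid, 64 mm in diameter, 100 mm high, loose. Origin: centre of its underside.
- carton: Bystander: closed brown carton 90 x 120 x 60 mm (x, y, z), loose. Origin: centre of its underside.
- tub: Bystander: open grey tub 90 x 70 x 40 mm (x, y, z) filled with upright brass sleeves, loose. Origin: centre of its underside.
Things that resemble listed ones, but are neither listed nor needed, are in the scene too. What is shaped like the gauge but green is not meant.

How it is judged:
On the way:
1. the gauge is pulled clear of the cup: held in the fingers with its foot above the cup's rim (z of gauge_foot in the frame of cup above 0.098 m and contact force between the fingers and gauge above 0.5 N), for 0.1 s.
At the end, for the whole second after the job is handed in: The gauge lies at rest in the case, pressing the plunger back: the centre of its shank end within 6 mm of case_foot and the centre of its handle end within 6 mm of case_head (so level, fully down in both grooves and the right way round) (distance between gauge_foot and case_foot below 0.006 m and distance between gauge_head and case_head below 0.006 m and linear speed of gauge below 0.02 m/s); the robot touches nothing.
It fails at once if the gauge is dropped or forced onto the case (more than 40 N between them) (contact force between gauge and case above 40 N).
It fails at once if the robot presses on the case with more than 40 N (contact force between any of the fingers, the arm and case above 40 N).
It fails at once if the jar is shifted by more than 20 mm or knocked over (distance of jar from where it was at the start of the episode above 0.02 m or angle between jar's own z axis and vertical above 0.3 rad).
It fails at once if the carton is shifted by more than 20 mm or knocked over (distance of carton from where it was at the start of the episode above 0.02 m or angle between carton's own z axis and vertical above 0.3 rad).
It fails at once if the tub is shifted by more than 20 mm or knocked over (distance of tub from where it was at the start of the episode above 0.02 m or angle between tub's own z axis and vertical above 0.3 rad).
It also fails if it takes over 58 s, if anything falls off the work surface, if the arm or the gripper's body presses on something with over 40 N, if the wrist force passes 120 N, or if a joint passes its speed limit or range.

## Robot

A 6-joint arm with a two-finger parallel gripper is mounted at the origin on the work surface. World frame = base frame: x ahead of the robot, y to its left, z up, the work surface at z = 0. Lengths are in m, angles in rad, forces in N, time in s.
With the tool pointing down it reaches from about 0.25 to 0.8 m from the base axis. Payload 3.9 kg.
Tool frame: the origin (TCP) lies midway between the tips of the shut fingers; the grasp point (between the pads) lies 19 mm behind it (env.hold_point_z is the distance from the TCP to the grasp point, in m); z points along the fingers, y is the line along which they close (so a half turn about z gives the same grasp; the last joint's range is limited). The gripper opens to 85 mm and grips with 20 to 120 N. Pads are 22 mm wide; open, the fingers measure 114 mm over their backs; the gripper's body (76 mm by 85 mm) begins 54 mm behind the grasp point. The pads swing forward as they close: fully open they stand 13 mm farther back than shut.
Start: joints at [1.175, 0.26, -0.138, 1.173, 0, 1.571], TCP at [0.202, 0.484, 0.231] pointing down, gripper open.
Joint ranges: [-2.78, 2.78], [-0.83, 1.72], [-1.28, 1.37], [-1.9, 2.12], [-1.57, 1.48], [-3.14, 3.14]. Speed limits (rad/s): [2.57, 2.57, 3.14, 3.14, 3.14, 3.14].

## Interface

Orientations are given as [roll, pitch, yaw] about the fixed x, y, z axes, in that order (R = Rz(yaw) Ry(pitch) Rx(roll)).
In Python, from workcell import env, viewer, nets gives the robot as it stands.
- The arm moves only by the shell command python3 -m creep 'ROWS' [OPENING] [FORCE]. ROWS is JSON, a list of rows, each an object with "travel": the shift along the tool's x, y, z scaled (see below), a list of three; "turn": the turn, a rotation vector about the tool's x, y, z scaled (see below), a list of three. A call has 1 to 5 rows; each row shifts and turns the commanded pose from where the row before left it, along the tool's axes as they then stand; what a row does not reach is not made up. The controller multiplies each number of a shift by 20 mm and each number of a turn by 8 degrees. A row lasts 1/10 s, in which the tool goes at most 50 mm and 8.59 degrees, less where a joint would pass 70% of its speed; a pose out of reach is approached as far as the arm can. A call with a number of a shift or a turn outside -1 to 1 is refused whole. A call with a gripper value outside its range is refused whole. OPENING is the opening, from 0 (shut) to 1 (fully open), set as the call begins (- or left out, the last holds). The fingers move at their own pace and stop on an object; FORCE is the grip in N (left out, the last holds). Time passes only in rows, so rows that do not move let the fingers close. It gives the time, the measured TCP pose, the force, the opening and the grip force at its end, in the units of the state.
- env.get_state(): the state, without advancing time (a new reading comes with each control period).
- viewer.grab_frame(name): name is "scene" or "top" or "wrist"; returns a dict with "pixels" (420x560x3 uint8, red, green, blue), "z_map" (420x560 float32, m along the optical axis (not along the pixel's ray), 0 where there is no reading), "intrinsics" (3x3 intrinsics, pixels), "D" ([k1, k2, p1, p2, k3] as OpenCV has them; the pictures are not rectified), "extrinsics" (4x4, takes a point from camera to world coordinates); the wrist camera has in their place "mount" (4x4, takes a point from camera to tool coordinates, whose origin is the TCP and whose axes are the flange's). Camera axes: x right, y down, z forward; pixel columns grow to the right and rows downward; lengths in m; the calibration is good to about 2 mm. A picture is of the moment at which its call begins: read the wrist's pose just before it.
- env.job_done(): hands the job in; it is judged then, once.
Trained networks look in the newest picture that a camera, given by its name, has taken for a name from the list of things; names that differ only in an ending like _2 or _b are one class to them, and where a whole thing is asked for, a point or a joint stands for the part that bears it (a point fixed in the world has none). Each returns a list of dicts, best first, with "confidence" (0 to 1); they miss things now and then, are a little off and sometimes report something else, mostly with a low value. They report only what shows in the picture. A call takes as long as a camera call. They do not tell look-alikes from the thing itself.
- nets.find_in(camera, query): "location" ([x, y, z] in m, in world coordinates, good to about 4 mm: the middle of the surface that is visible of it).
- nets.tip_of(camera, query): "location" ([x, y, z] in m, in world coordinates, good to about 4 mm: a listed point, or the origin of a listed thing).
The state is a dict: "time": time; "qpos": joint angles; "joint_vel": joint speeds; "effort": joint torques, N m; "position": TCP position; "orientation": TCP orientation; "force": force on the tool from outside, world axes, zero at the start; "torque": the same for the moment, N m; "grip_width": opening from 0.0 (shut) to 1.0 (fully open); "gripper_force": force on a finger pad.
Only numpy, scipy, OpenCV 4.12 (cv2) and the standard library are available. Lean on these libraries where they do the work, as an engineer would, in place of code of your own. Each camera call takes 0.05 s, during which the arm holds its last target. There are 200 camera calls.

## Working session

There is one attempt and no reset: what is moved stays moved. The work goes in short steps, Python scripts to look and compute and a shell command to move; the robot and the scene stay as the last step left them, time stands still between calls to the robot, and variables do not carry over. Pictures are saved under pics/ and viewed, at most 10 in all, crops included, and the job is handed in when it is done.

```bash
ls; mkdir -p pics; cat > h.py <<'E'
import numpy as np, cv2
from workcell import env, viewer, nets
from scipy.spatial.transform import Rotation as R
def grab(n,f=None):
    s=env.get_state(); d=viewer.grab_frame(n)
    if n=='wrist':
        T=np.eye(4); T[:3,:3]=R.from_euler('xyz',s['orientation']).as_matrix(); T[:3,3]=s['position']
        d['extrinsics']=T@np.array(d['mount'])
    if f: cv2.imwrite('pics/'+f,cv2.cvtColor(d['pixels'],cv2.COLOR_RGB2BGR))
    return d
def cloud(d):
    z=d['z_map']; h,w=z.shape
    u,v=np.meshgrid(np.arange(w),np.arange(h))
    p=cv2.undistortPoints(np.stack([u,v],-1).reshape(-1,1,2).astype(float),np.array(d['intrinsics']),np.array(d['D'])).reshape(h,w,2)
    P=np.stack([p[...,0]*z,p[...,1]*z,z],-1); E=np.array(d['extrinsics'])
    W=P@E[:3,:3].T+E[:3,3]; W[z==0]=np.nan
    return W
E
python3 - <<'E'
from h import *
print(env.get_state(), env.hold_point_z)
for c in ['scene','top']:
    d=grab(c,c+'0.png'); np.save(c+'W.npy',cloud(d)); np.save(c+'P.npy',d['pixels'])
    for q in ['gauge_foot','gauge_head','cup_rim','cup','case','case_foot','case_head','plunger_face','jar','carton','tub']:
        print(c,q,[(np.round(r['location'],3).tolist(),round(r['confidence'],2)) for r in nets.tip_of(c,q)][:3])
E
```

```text
pics
{'time': 0.0, 'qpos': array([ 1.17499775e+00,  2.60650620e-01, -1.39365003e-01,  1.17268748e+00,
        5.25309965e-06,  1.57081475e+00]), 'joint_vel': array([-0.00012725, -0.00156206, -0.00047086,  0.00031011, -0.00222216,
       -0.00050859]), 'effort': array([ 1.32978632e-03, -4.05678320e+01,  2.53922725e+01,  1.87115930e-02,
        8.78136962e-05, -2.18056250e-06]), 'position': array([0.20215018, 0.48379139, 0.23048394]), 'orientation': array([-3.13968587e+00, -5.21795816e-06,  2.74577564e+00]), 'force': array([ 0.10104776,  0.35262684, -0.61602405]), 'torque': array([0.00563217, 0.04232942, 0.00212997]), 'gripper_force': 0.0, 'grip_width': 1.0025957175474987} 0.0187
scene gauge_foot [([0.422, 0.562, 0.003], 0.75), ([0.534, 0.149, -0.001], 0.34)]
scene gauge_head [([0.55, 0.223, 0.195], 0.77), ([0.61, 0.463, 0.012], 0.7)]
scene cup_rim [([0.534, 0.149, 0.097], 0.65)]
scene cup [([0.533, 0.152, 0.0], 0.83)]
scene case [([0.472, -0.192, -0.001], 0.94)]
scene case_foot [([0.408, -0.274, 0.035], 0.86)]
scene case_head [([0.538, -0.11, 0.038], 0.74)]
scene plunger_face [([0.412, -0.268, 0.036], 0.48)]
scene jar [([0.674, 0.324, -0.003], 0.61)]
scene carton [([0.716, 0.009, -0.001], 0.81)]
scene tub [([0.347, 0.365, -0.0], 0.87)]
top gauge_foot [([0.258, 0.099, 0.002], 0.84), ([0.423, 0.556, 0.003], 0.8), ([0.529, 0.119, 0.006], 0.69)]
top gauge_head [([0.604, 0.461, 0.008], 0.72), ([0.549, 0.226, 0.187], 0.63), ([0.456, 0.169, 0.01], 0.62)]
top cup_rim [([0.536, 0.148, 0.095], 0.88)]
top cup [([0.541, 0.151, -0.001], 0.75)]
top case [([0.475, -0.192, 0.003], 0.98)]
top case_foot [([0.409, -0.275, 0.033], 0.69)]
top case_head [([0.529, -0.104, 0.038], 0.95)]
top plunger_face [([0.415, -0.265, 0.036], 0.62)]
top jar [([0.665, 0.321, -0.001], 0.85), ([0.548, 0.225, 0.187], 0.38)]
top carton [([0.718, 0.009, -0.003], 0.91)]
top tub [([0.343, 0.357, 0.001], 0.81)]
```

View pics/top0.png

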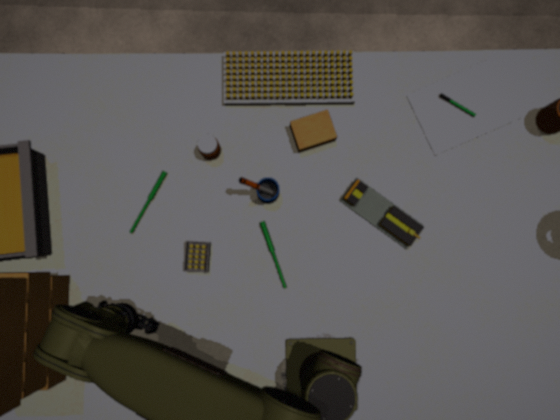

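View pics/scene0.png

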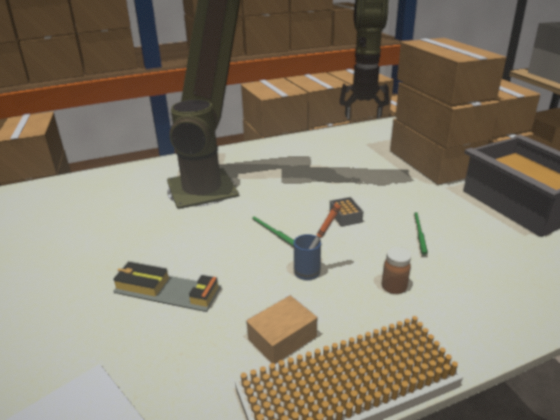

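The top view shows the cup at (267,189) with the orange handle's end at (243,182), and the case running from (355,190), the handle block, to (400,228), the shank block. The green rods are decoys. Next I'll refine the gauge axis and the case pose from depth.

```bash
python3 - <<'E'
from h import *
for c in ['scene','top']:
    W=np.load(c+'W.npy'); P=np.load(c+'P.npy').astype(int)
    hsv=cv2.cvtColor(P.astype(np.uint8),cv2.COLOR_RGB2HSV)
    m=((hsv[...,0]<14)|(hsv[...,0]>172))&(hsv[...,1]>150)&(np.hypot(W[...,0]-.55,W[...,1]-.19)<.09)&(W[...,2]>.10)
    Q=W[m]; print(c,len(Q)); mu=np.median(Q,0); Q=Q[np.linalg.norm(Q-mu,axis=1)<.07]
    u=np.linalg.svd(Q-Q.mean(0))[2][0]; u*=np.sign(u[2]); t=(Q-Q.mean(0))@u
    print(Q.mean(0).round(4),u.round(3),'lean',np.degrees(np.arccos(u[2])),'head',np.degrees(np.arctan2(u[1],u[0])),np.percentile(t,[1,99]))
    # case tops
    k=(abs(W[...,2]-.04)<.006)&(np.hypot(W[...,0]-.472,W[...,1]+.192)<.16)
    q=W[k][:,:2].astype(np.float32); r=cv2.minAreaRect(q); print('case tops',len(q),r, np.median(W[k][:,2]))
    k=(abs(W[...,2]-.095)<.005)&(np.hypot(W[...,0]-.535,W[...,1]-.15)<.05)
    print('rim',k.sum(),cv2.minEnclosingCircle(W[k][:,:2].astype(np.float32)) if k.sum() else 0)
E
```

```text
scene 31
[0.5511 0.1987 0.1585] [0.103 0.443 0.891] lean 27.047519658346854 head 76.86528453574056 [-0.02985525  0.03946111]
case tops 1257 ((0.46817758679389954, -0.19439499080181122), (0.2538989186286926, 0.07627245783805847), 52.695438385009766) 0.040457985779158157
rim 180 ((0.5365514159202576, 0.1492016762495041), 0.03585953637957573)
top 76
[0.5421 0.1969 0.1547] [0.09  0.462 0.882] lean 28.07113560659842 head 78.9210378267338 [-0.04621706  0.04531663]
case tops 983 ((0.46824800968170166, -0.19496534764766693), (0.24897578358650208, 0.07158727943897247), 52.87504959106445) 0.03937401674813512
rim 96 ((0.5366346836090088, 0.14934960007667542), 0.03409913182258606)
```

```bash
python3 -m creep '[{"travel":[0,0,-1],"turn":[0,0,0]},{"travel":[-1,0,-1],"turn":[0,0,1]},{"travel":[-1,0,-1],"turn":[0,0,1]},{"travel":[-1,0,0],"turn":[0,0,1]},{"travel":[-1,0,0],"turn":[0,0,1]}]' 1
```

```text
time: 1.7
position: [0.2684, 0.4397, 0.2921]
orientation: [3.14, -0.001, 2.182]
force: [-0.0, 0.2, -0.2]
grip_width: 1.0
gripper_force: 0.0
```

```bash
cat >> h.py <<'E'
def pose(h,b):  # heading of tool x (deg), b: approach angle below horizontal (deg), 90=down
    h,b=np.radians([h,b]); H=np.array([np.cos(h),np.sin(h),0]); k=np.array([0,0,1.])
    z=np.cos(b)*H-np.sin(b)*k; x=np.sin(b)*H+np.cos(b)*k
    return np.stack([x,np.cross(z,x),z],1)
def plan(p,Rt,n=None,smax=1.,s=None):
    s=s or env.get_state(); Rc=R.from_euler('xyz',s['orientation']); d=Rc.inv().apply(p-s['position'])
    w=(Rc.inv()*R.from_matrix(Rt)).as_rotvec()
    N=n or max(1,int(np.ceil(max(np.linalg.norm(d)/.02/smax,np.linalg.norm(w)/np.radians(8)/smax))))
    M=sum(R.from_rotvec(w*k/N).as_matrix() for k in range(N)); v=np.linalg.solve(M,d)
    print('N',N,'travel',(v/.02).round(3).tolist(),'turn',(w/N/np.radians(8)).round(3).tolist(),'d mm',(d*1000).round(1),'w deg',np.degrees(w).round(1))
E
cat > g.py <<'E'
from h import *
P=np.array([.5412,.1885,.1305]); Rg=pose(78.5,50); a=Rg[:,2]
E
python3 - <<'E'
from g import *
print(env.get_state()['position'],P-.18*a)
plan(P-.18*a,Rg)
E
```

```text
[0.26842103 0.43972395 0.2921192 ] [0.51813278 0.07512098 0.268388  ]
N 23 travel [-0.907, 0.358, -0.24] turn [-0.088, 0.205, 0.242] d mm [-441.9   -4.6   23.4] w deg [-16.1  37.7  44.6]
```

```bash

python3 -m creep '[{"travel":[-0.91,0.36,-0.24],"turn":[-0.09,0.2,0.24]},{"travel":[-0.91,0.36,-0.24],"turn":[-0.09,0.2,0.24]},{"travel":[-0.91,0.36,-0.24],"turn":[-0.09,0.2,0.24]},{"travel":[-0.91,0.36,-0.24],"turn":[-0.09,0.2,0.24]},{"travel":[-0.91,0.36,-0.24],"turn":[-0.09,0.2,0.24]}]'
python3 -m creep '[{"travel":[-0.91,0.36,-0.24],"turn":[-0.09,0.2,0.24]},{"travel":[-0.91,0.36,-0.24],"turn":[-0.09,0.2,0.24]},{"travel":[-0.91,0.36,-0.24],"turn":[-0.09,0.2,0.24]},{"travel":[-0.91,0.36,-0.24],"turn":[-0.09,0.2,0.24]},{"travel":[-0.91,0.36,-0.24],"turn":[-0.09,0.2,0.24]}]'
python3 -m creep '[{"travel":[-0.91,0.36,-0.24],"turn":[-0.09,0.2,0.24]},{"travel":[-0.91,0.36,-0.24],"turn":[-0.09,0.2,0.24]},{"travel":[-0.91,0.36,-0.24],"turn":[-0.09,0.2,0.24]},{"travel":[0,0,0],"turn":[0,0,0]}]'
python3 - <<'E'
from g import *
plan(P-.18*a,Rg)
E
```

```text
time: 2.2
position: [0.3464, 0.379, 0.3112]
orientation: [3.09, -0.145, 2.022]
force: [0.3, -0.4, -0.1]
grip_width: 0.996
gripper_force: 0.0
time: 2.7
position: [0.4137, 0.3045, 0.3184]
orientation: [3.062, -0.296, 1.86]
force: [0.8, 0.1, 0.8]
grip_width: 0.998
gripper_force: 0.0
time: 3.1
position: [0.4481, 0.2532, 0.3153]
orientation: [3.059, -0.386, 1.758]
force: [-0.1, -0.1, -0.1]
grip_width: 1.0
gripper_force: 0.0
N 10 travel [-0.902, 0.345, -0.234] turn [-0.086, 0.211, 0.247] d mm [-191.8   37.8  -24.2] w deg [-6.9 16.9 19.8]
```

Tracking is good, so I'll continue.

```bash

python3 -m creep '[{"travel":[-0.9,0.34,-0.23],"turn":[-0.09,0.21,0.25]},{"travel":[-0.9,0.34,-0.23],"turn":[-0.09,0.21,0.25]},{"travel":[-0.9,0.34,-0.23],"turn":[-0.09,0.21,0.25]},{"travel":[-0.9,0.34,-0.23],"turn":[-0.09,0.21,0.25]},{"travel":[-0.9,0.34,-0.23],"turn":[-0.09,0.21,0.25]}]'
python3 -m creep '[{"travel":[-0.9,0.34,-0.23],"turn":[-0.09,0.21,0.25]},{"travel":[-0.9,0.34,-0.23],"turn":[-0.09,0.21,0.25]},{"travel":[-0.9,0.34,-0.23],"turn":[-0.09,0.21,0.25]},{"travel":[-0.9,0.34,-0.23],"turn":[-0.09,0.21,0.25]},{"travel":[-0.9,0.34,-0.23],"turn":[-0.09,0.21,0.25]}]'
python3 -m creep '[{"travel":[0,0,0],"turn":[0,0,0]},{"travel":[0,0,0],"turn":[0,0,0]}]'
python3 - <<'E'
from g import *
plan(P-.18*a,Rg); print(env.get_state()['qpos'])
d=grab('wrist','w1.png'); W=cloud(d)
hsv=cv2.cvtColor(d['pixels'],cv2.COLOR_RGB2HSV)
m=((hsv[...,0]<14)|(hsv[...,0]>172))&(hsv[...,1]>150)&(np.hypot(W[...,0]-.55,W[...,1]-.19)<.09)&(W[...,2]>.10)
Q=W[m]; print(len(Q)); u=np.linalg.svd(Q-Q.mean(0),full_matrices=False)[2][0]; u*=np.sign(u[2]); t=(Q-Q.mean(0))@u
print(Q.mean(0).round(4),u.round(3),'lean',np.degrees(np.arccos(u[2])),'head',np.degrees(np.arctan2(u[1],u[0])),np.percentile(t,[1,99]))
for q in ['gauge_head','cup_rim']: print(q,[(np.round(r['location'],4).tolist(),round(r['confidence'],2)) for r in nets.tip_of('wrist',q)][:3])
E
```

```text
time: 3.6
position: [0.4904, 0.168, 0.3]
orientation: [3.077, -0.547, 1.58]
force: [0.5, 0.4, -1.0]
grip_width: 1.0
gripper_force: 0.0
time: 4.1
position: [0.5171, 0.0781, 0.2686]
orientation: [3.136, -0.7, 1.371]
force: [-0.2, -1.5, -0.3]
grip_width: 0.999
gripper_force: 0.0
time: 4.3
position: [0.5168, 0.0786, 0.2686]
orientation: [3.137, -0.699, 1.371]
force: [-0.1, -0.1, -0.0]
grip_width: 0.999
gripper_force: 0.0
N 1 travel [-0.125, 0.102, -0.091] turn [0.026, -0.008, 0.006] d mm [-2.5  2.  -1.8] w deg [ 0.2 -0.1  0.1]
[-0.25418675  0.22934743 -0.2818805   1.09973887  0.69825417  1.50314242]
1226
[0.5436 0.1965 0.156 ] [0.083 0.471 0.878] lean 28.593516692539136 head 79.98698468564089 [-0.049371    0.04211605]
gauge_head [([0.4484, 0.1687, 0.0173], 0.92), ([0.5513, 0.2223, 0.1901], 0.71), ([0.6057, 0.4608, 0.0115], 0.59)]
cup_rim [([0.5393, 0.1487, 0.0955], 0.88), ([0.3471, 0.3565, 0.003], 0.4)]
```

View pics/w1.png

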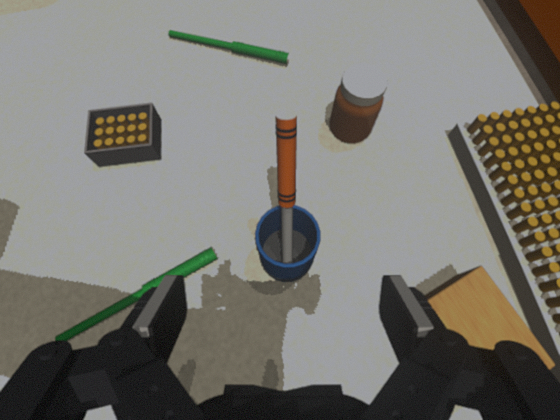

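```bash
cat > g.py <<'E'
from h import *
P=np.array([.5425,.1912,.132]); Rg=pose(80,50); a=Rg[:,2]
E
python3 - <<'E'
from g import *
plan(P+.019*a,Rg,n=10)
E
```

```text
N 10 travel [-0.002, 0.018, 0.99] turn [0.015, -0.001, -0.012] d mm [ -0.5   1.7 198. ] w deg [ 1.2 -0.1 -1. ]
```

```bash

python3 -m creep '[{"travel":[0,0.02,1],"turn":[0.03,0,-0.02]},{"travel":[0,0.02,1],"turn":[0.03,0,-0.02]},{"travel":[0,0.02,1],"turn":[0.03,0,-0.02]},{"travel":[0,0.02,1],"turn":[0.03,0,-0.02]},{"travel":[0,0.02,1],"turn":[0.03,0,-0.02]}]'
python3 -m creep '[{"travel":[0,0.02,0.9],"turn":[0,0,0]},{"travel":[0,0,0],"turn":[0,0,0]},{"travel":[0,0,0],"turn":[0,0,0]}]'
python3 - <<'E'
from g import *
plan(P+.019*a,Rg,n=5)
d=grab('wrist','w2.png'); W=cloud(d)
hsv=cv2.cvtColor(d['pixels'],cv2.COLOR_RGB2HSV)
m=((hsv[...,0]<14)|(hsv[...,0]>172))&(hsv[...,1]>150)&(np.hypot(W[...,0]-.55,W[...,1]-.19)<.06)&(W[...,2]>.10)
Q=W[m]; print(len(Q)); u=np.linalg.svd(Q-Q.mean(0),full_matrices=False)[2][0]; u*=np.sign(u[2]); t=(Q-Q.mean(0))@u
print(Q.mean(0).round(4),u.round(3),np.percentile(t,[1,99]))
s=env.get_state(); Rc=R.from_euler('xyz',s['orientation']); q=Rc.inv().apply(Q-s['position']); print(q.mean(0),q.min(0),q.max(0), Rc.inv().apply(u))
E
```

```text
time: 4.95
position: [0.5313, 0.1425, 0.1923]
orientation: [-3.14, -0.699, 1.393]
force: [0.3, -0.2, 0.4]
grip_width: 1.001
gripper_force: 0.0
time: 5.25
position: [0.5333, 0.1531, 0.1788]
orientation: [-3.138, -0.699, 1.392]
force: [-0.2, 0.7, 0.1]
grip_width: 0.999
gripper_force: 0.0
N 5 travel [-0.001, 0.025, 0.8] turn [-0.001, -0.002, -0.005] d mm [-0.2  2.5 80. ] w deg [-0.  -0.1 -0.2]
2829
[0.544  0.1978 0.1582] [0.085 0.469 0.879] [-0.05193638  0.04029571]
[0.02193345 0.00214274 0.04582124] [-0.03120942 -0.00596811  0.02865022] [0.06052405 0.01020619 0.07173037] [ 0.93058624 -0.00106868 -0.36607117]
```

```bash

python3 -m creep '[{"travel":[0,0.03,0.8],"turn":[0,0,0]},{"travel":[0,0.03,0.8],"turn":[0,0,0]},{"travel":[0,0.03,0.8],"turn":[0,0,0]},{"travel":[0,0.03,0.8],"turn":[0,0,0]},{"travel":[0,0,0.8],"turn":[0,0,0]}]'
python3 -m creep '[{"travel":[0,0,0],"turn":[0,0,0]},{"travel":[0,0,0],"turn":[0,0,0]},{"travel":[0,0,0],"turn":[0,0,0]},{"travel":[0,0,0],"turn":[0,0,0]},{"travel":[0,0,0],"turn":[0,0,0]}]' 0 70
python3 -m creep '[{"travel":[0,0,0],"turn":[0,0,0]},{"travel":[0,0,0],"turn":[0,0,0]},{"travel":[0,0,0],"turn":[0,0,0]},{"travel":[0,0,0],"turn":[0,0,0]},{"travel":[0,0,0],"turn":[0,0,0]}]' 0 70
```

```text
time: 5.8
position: [0.5461, 0.2024, 0.1179]
orientation: [-3.141, -0.7, 1.391]
force: [0.5, -0.2, -0.7]
grip_width: 0.996
gripper_force: 0.0
time: 6.3
position: [0.5455, 0.2021, 0.1177]
orientation: [-3.139, -0.699, 1.39]
force: [0.9, -0.3, 1.2]
grip_width: 0.185
gripper_force: 68.2
time: 6.8
position: [0.5455, 0.2025, 0.1174]
orientation: [-3.139, -0.7, 1.39]
force: [1.3, -1.7, 4.3]
grip_width: 0.184
gripper_force: 68.2
```

```bash

python3 -m creep '[{"travel":[0.47,0,-0.18],"turn":[0,0,0]},{"travel":[0.93,0,-0.37],"turn":[0,0,0]},{"travel":[0.93,0,-0.37],"turn":[0,0,0]},{"travel":[0.93,0,-0.37],"turn":[0,0,0]},{"travel":[0.93,0,-0.37],"turn":[0,0,0]}]'
python3 -m creep '[{"travel":[0.93,0,-0.37],"turn":[0,0,0]},{"travel":[0.93,0,-0.37],"turn":[0,0,0]},{"travel":[0.93,0,-0.37],"turn":[0,0,0]},{"travel":[0,0,0],"turn":[0,0,0]},{"travel":[0,0,0],"turn":[0,0,0]}]'
python3 - <<'E'
from g import *
d=grab('wrist','w3.png'); W=cloud(d)
s=env.get_state(); Rc=R.from_euler('xyz',s['orientation']); q=Rc.inv().apply((W-s['position']).reshape(-1,3)).reshape(W.shape)
hsv=cv2.cvtColor(d['pixels'],cv2.COLOR_RGB2HSV)
m=((hsv[...,0]<14)|(hsv[...,0]>172))&(hsv[...,1]>150)&(abs(q[...,1])<.02)&(abs(q[...,2])<.1)
Q=q[m]; u=np.linalg.svd(Q-Q.mean(0),full_matrices=False)[2][0]; u*=np.sign(u[0]); t=(Q-Q.mean(0))@u
print(len(Q),Q.mean(0).round(4),u.round(3),np.percentile(t,[1,99])); print(s['qpos'])
for c in ['wrist','scene']:
  if c=='scene': grab('scene','s3.png')
  for k in ['gauge_head','gauge_foot']: print(c,k,[(Rc.inv().apply(r['location']-s['position']).round(4).tolist(),round(r['confidence'],2)) for r in nets.tip_of(c,k)][:3])
E
```

```text
time: 7.3
position: [0.5515, 0.245, 0.1962]
orientation: [-3.134, -0.698, 1.387]
force: [0.6, -1.1, -0.8]
grip_width: 0.188
gripper_force: 68.2
time: 7.8
position: [0.5571, 0.2726, 0.2485]
orientation: [-3.136, -0.698, 1.389]
force: [0.0, 0.1, -1.9]
grip_width: 0.184
gripper_force: 68.3
6273 [ 0.0284 -0.0011 -0.036 ] [ 0.931 -0.002 -0.366] [-0.05639718  0.03551224]
[ 0.13246111  0.24819987 -0.32253294  0.75416782  0.65975154  1.96836585]
wrist gauge_head [([0.0658, 0.0001, -0.0441], 0.97), ([-0.0032, 0.0171, 0.3053], 0.7)]
wrist gauge_foot [([0.0422, -0.1868, 0.3519], 0.96)]
scene gauge_head [([-0.0001, 0.0186, 0.305], 0.79), ([-0.2424, -0.0847, 0.1039], 0.64), ([0.0664, -0.0019, -0.0434], 0.56)]
scene gauge_foot [([-0.1343, -0.0011, 0.0376], 0.58), ([0.0389, -0.1846, 0.3553], 0.58), ([-0.3276, -0.2705, 0.0445], 0.53)]
```

View pics/w3.png

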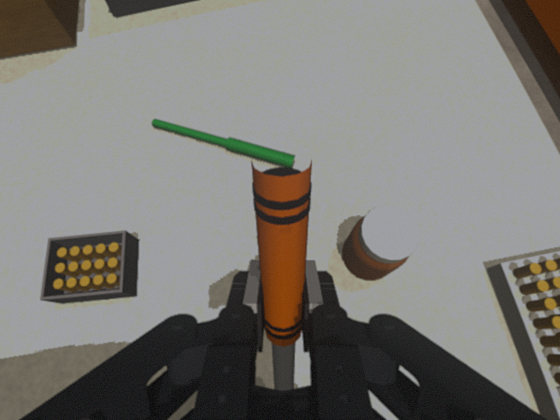

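```bash
cat > g.py <<'E'
from h import *
C=np.array([.469,-.1945,0]); HD=52.8
foot_t=np.array([-.1305,0,.0344]); head_t=np.array([.065,0,-.0425]); EL=21.5
def case(p): 
    h=np.radians(HD); p=np.array(p,float); return C+np.array([p[0]*np.cos(h)-p[1]*np.sin(h),p[0]*np.sin(h)+p[1]*np.cos(h),p[2]])
def tgt(foot,th,n=None,smax=1.):  # foot in case frame (m), th deg head up
    Rt=pose(HD,90+EL-th); p=case(foot)-Rt@foot_t; print('tcp',p.round(4)); plan(p,Rt,n,smax)
def now():
    s=env.get_state(); Rc=R.from_euler('xyz',s['orientation']).as_matrix(); h=np.radians(HD); Z=np.array([[np.cos(h),np.sin(h),0],[-np.sin(h),np.cos(h),0],[0,0,1]])
    f,e=[Z@(s['position']+Rc@v-C)*1000 for v in (foot_t,head_t)]
    print('t',s['time'],'foot',f.round(1),'head',e.round(1),'F case',(Z@s['force']).round(1),'grip',s['grip_width'])
E
python3 - <<'E'
from g import *
now(); tgt([-.075,0,.12],15)
E
```

```text
t 8.1 foot [355.5 176.9 137.8] head [445.3 221.5 322.4] F case [-0.3  0.1 -1.2] grip 0.18586262496174694
tcp [ 0.5044 -0.1479  0.1394]
N 22 travel [-0.988, 0.283, -0.061] turn [-0.047, -0.259, 0.15] d mm [-393.5   23.2 -188.6] w deg [ -8.3 -45.6  26.4]
```

```bash
python3 - <<'E'
from g import *
tgt([-.075,0,.15],15,24)
s=env.get_state(); p=s['position'].copy(); r=R.from_euler('xyz',s['orientation'])
v=np.array([-.92,.26,-.12]);w=np.array([-.04,-.24,.14])
for k in range(24):
    p=p+r.apply(v*.02); r=r*R.from_rotvec(np.radians(8)*w)
    if k%3==2: print(k,p.round(3),(p+r.apply(foot_t)).round(3))
E
```

```text
tcp [ 0.5044 -0.1479  0.1694]
N 24 travel [-0.886, 0.256, -0.116] turn [-0.043, -0.237, 0.138] d mm [-374.2   23.1 -211.6] w deg [ -8.3 -45.6  26.4]
2 [0.563 0.222 0.22 ] [0.54  0.137 0.118]
5 [0.565 0.17  0.196] [0.532 0.076 0.104]
8 [0.562 0.115 0.177] [0.521 0.016 0.096]
11 [0.556 0.059 0.164] [ 0.506 -0.045  0.094]
14 [0.547 0.003 0.156] [ 0.488 -0.104  0.098]
17 [ 0.534 -0.054  0.154] [ 0.467 -0.162  0.109]
20 [ 0.518 -0.109  0.158] [ 0.443 -0.217  0.127]
23 [ 0.499 -0.163  0.168] [ 0.418 -0.269  0.15 ]
```

```bash

python3 -m creep '[{"travel":[0.8,0,-0.6],"turn":[0,0,0]},{"travel":[0.8,0,-0.6],"turn":[0,0,0]},{"travel":[-0.89,0.26,-0.12],"turn":[-0.04,-0.24,0.14]},{"travel":[-0.89,0.26,-0.12],"turn":[-0.04,-0.24,0.14]},{"travel":[-0.89,0.26,-0.12],"turn":[-0.04,-0.24,0.14]}]'
python3 -m creep '[{"travel":[-0.89,0.26,-0.12],"turn":[-0.04,-0.24,0.14]},{"travel":[-0.89,0.26,-0.12],"turn":[-0.04,-0.24,0.14]},{"travel":[-0.89,0.26,-0.12],"turn":[-0.04,-0.24,0.14]},{"travel":[-0.89,0.26,-0.12],"turn":[-0.04,-0.24,0.14]},{"travel":[-0.89,0.26,-0.12],"turn":[-0.04,-0.24,0.14]}]'
python3 -m creep '[{"travel":[-0.89,0.26,-0.12],"turn":[-0.04,-0.24,0.14]},{"travel":[-0.89,0.26,-0.12],"turn":[-0.04,-0.24,0.14]},{"travel":[-0.89,0.26,-0.12],"turn":[-0.04,-0.24,0.14]},{"travel":[-0.89,0.26,-0.12],"turn":[-0.04,-0.24,0.14]},{"travel":[-0.89,0.26,-0.12],"turn":[-0.04,-0.24,0.14]}]'
python3 -m creep '[{"travel":[-0.89,0.26,-0.12],"turn":[-0.04,-0.24,0.14]},{"travel":[-0.89,0.26,-0.12],"turn":[-0.04,-0.24,0.14]},{"travel":[-0.89,0.26,-0.12],"turn":[-0.04,-0.24,0.14]},{"travel":[-0.89,0.26,-0.12],"turn":[-0.04,-0.24,0.14]},{"travel":[-0.89,0.26,-0.12],"turn":[-0.04,-0.24,0.14]}]'
python3 -m creep '[{"travel":[0,0,0],"turn":[0,0,0]},{"travel":[0,0,0],"turn":[0,0,0]}]'
python3 - <<'E'
from g import *
now(); tgt([-.075,0,.13],15)
E
```

```text
time: 8.6
position: [0.5648, 0.2311, 0.2585]
orientation: [-3.108, -0.593, 1.314]
force: [-0.1, -0.2, -1.3]
grip_width: 0.184
gripper_force: 68.3
time: 9.1
position: [0.566, 0.1445, 0.223]
orientation: [-3.084, -0.422, 1.211]
force: [-0.2, 0.3, -1.1]
grip_width: 0.188
gripper_force: 68.3
time: 9.6
position: [0.5568, 0.0541, 0.2022]
orientation: [-3.082, -0.249, 1.118]
force: [-0.5, 0.1, -0.8]
grip_width: 0.187
gripper_force: 68.3
time: 10.1
position: [0.5384, -0.037, 0.1966]
orientation: [-3.095, -0.077, 1.028]
force: [-0.5, -0.1, -0.6]
grip_width: 0.187
gripper_force: 68.3
time: 10.3
position: [0.5393, -0.0355, 0.1972]
orientation: [-3.096, -0.081, 1.029]
force: [0.9, -0.3, -1.3]
grip_width: 0.184
gripper_force: 68.3
t 10.3 foot [ 42.4  28.  152.5] head [230.3  44.8 244.8] F case [ 0.3 -0.9 -1.3] grip 0.18393521066537474
tcp [ 0.5044 -0.1479  0.1494]
N 7 travel [-0.807, 0.247, 0.338] turn [-0.045, -0.196, 0.115] d mm [-117.7   29.7   37.1] w deg [ -2.5 -11.    6.4]
```

```bash

python3 -m creep '[{"travel":[-0.81,0.25,0.34],"turn":[-0.05,-0.2,0.11]},{"travel":[-0.81,0.25,0.34],"turn":[-0.05,-0.2,0.11]},{"travel":[-0.81,0.25,0.34],"turn":[-0.05,-0.2,0.11]},{"travel":[-0.81,0.25,0.34],"turn":[-0.04,-0.2,0.12]},{"travel":[-0.81,0.25,0.34],"turn":[-0.04,-0.2,0.12]}]'
python3 -m creep '[{"travel":[-0.81,0.25,0.34],"turn":[-0.04,-0.2,0.12]},{"travel":[-0.81,0.25,0.34],"turn":[-0.04,-0.2,0.12]},{"travel":[0,0,0],"turn":[0,0,0]},{"travel":[0,0,0],"turn":[0,0,0]}]'
python3 - <<'E'
from g import *
now(); s=env.get_state()
d=grab('wrist','w4.png'); np.save('w4W.npy',cloud(d)); np.save('w4P.npy',d['pixels'])
for q in ['case','case_foot','case_head','plunger_face','gauge_head']: print('w',q,[(np.round(r['location'],4).tolist(),round(r['confidence'],2)) for r in nets.tip_of('wrist',q)][:2])
E
```

```text
time: 10.8
position: [0.516, -0.117, 0.1607]
orientation: [-3.129, 0.064, 0.953]
force: [-0.6, 0.3, -0.8]
grip_width: 0.182
gripper_force: 68.3
time: 11.2
position: [0.5053, -0.1486, 0.1502]
orientation: [3.14, 0.117, 0.921]
force: [0.3, 1.0, -0.8]
grip_width: 0.186
gripper_force: 68.3
t 11.2 foot [-75.1  -1.1 131.3] head [128.   -1.1 184.9] F case [ 1.   0.4 -0.8] grip 0.1859935687289083
w case []
w case_foot [([0.4098, -0.275, 0.0348], 0.96)]
w case_head [([0.5365, -0.1083, 0.0426], 0.83)]
w plunger_face []
w gauge_head [([0.5432, -0.098, 0.1858], 0.65)]
```

View pics/w4.png

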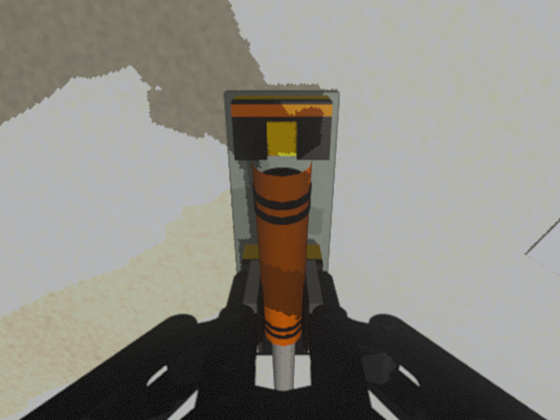

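The wrist view shows the handle block at columns 232–330, rows 100–160, with the yellow groove around column 281. I'll fit the block from depth.

```bash
python3 - <<'E'
from g import *
W=np.load('w4W.npy'); P=np.load('w4P.npy')
h=np.radians(HD); Z=np.array([[np.cos(h),np.sin(h),0],[-np.sin(h),np.cos(h),0],[0,0,1]])
q=(W-C)@Z.T
k=(abs(q[...,2]-.04)<.007)&(abs(q[...,0]-.1)<.05)&(abs(q[...,1])<.06); k[165:]=False
Q=q[k]; print(len(Q),'z',np.median(Q[:,2]),'x',np.percentile(Q[:,0],[0.5,1,5,95,99,99.5]),'y',np.percentile(Q[:,1],[.5,1,5,95,99,99.5]))
r=cv2.minAreaRect((Q[:,:2]*1000).astype(np.float32)); print(r)
hsv=cv2.cvtColor(P,cv2.COLOR_RGB2HSV)
g=(hsv[...,0]>20)&(hsv[...,0]<32)&(hsv[...,1]>150)&(hsv[...,2]>90)&(abs(q[...,2]-.029)<.008)&(abs(q[...,0]-.1)<.05); g[165:]=False; g[:115]=False
G=q[g]; print('groove',len(G),np.percentile(G[:,:2],[2,50,98],axis=0),np.median(G[:,2]))
b=(abs(q[...,2]-.008)<.004)&(abs(q[...,0]-.05)<.09)&(abs(q[...,1])<.07); b[260:]=False
gray=b&(np.ptp(P.astype(int),axis=2)<25); B=q[gray]
E
```

```text
4748 z 0.03944467767940184 x [0.08075759 0.0810033  0.0832227  0.12151541 0.1220683  0.12211493] y [-0.03451919 -0.03418271 -0.03187963  0.03261872  0.03489253  0.03511818]
((101.38235473632812, 0.420867919921875), (41.78607177734375, 70.37635803222656), 0.0540684275329113)
groove 963 [[ 0.08116876 -0.00984153]
 [ 0.0936693   0.00064649]
 [ 0.10553834  0.01093206]] 0.028257612122099318
```

```bash
python3 - <<'E'
import re
s=open('g.py').read()
h=52.8*3.14159/180
import math
s=s.replace('[.469,-.1945,0]','[%.5f,%.5f,0]'%(.469+.0004*math.cos(h)-.0004*math.sin(h),-.1945+.0004*math.sin(h)+.0004*math.cos(h)))
open('g.py','w').write(s)
E
python3 - <<'E'
from g import *
now(); tgt([-.08,0,.055],15,5)
E
```

```text
t 11.5 foot [-74.9  -1.7 131.7] head [128.2  -1.5 185.3] F case [ 0.   0.1 -2. ] grip 0.18446970746528055
tcp [ 0.5013 -0.1513  0.0744]
N 5 travel [0.037, -0.017, 0.763] turn [0.003, 0.005, 0.001] d mm [ 3.8 -1.8 76.3] w deg [0.1 0.2 0. ]
```

```bash

python3 -m creep '[{"travel":[0.04,-0.02,0.76],"turn":[0,0,0]},{"travel":[0.04,-0.02,0.76],"turn":[0,0,0]},{"travel":[0.04,-0.02,0.76],"turn":[0,0,0]},{"travel":[0.04,-0.02,0.76],"turn":[0,0.02,0]},{"travel":[0.04,-0.02,0.76],"turn":[0,0,0]}]'
python3 -m creep '[{"travel":[0,0,0],"turn":[0,0,0]},{"travel":[0,0,0],"turn":[0,0,0]}]'
python3 - <<'E'
from g import *
now(); tgt([-.08,0,.041],15,2)
d=grab('scene','s5.png'); cv2.imwrite('pics/s5c.png',cv2.resize(cv2.cvtColor(d['pixels'],cv2.COLOR_RGB2BGR)[200:330,90:250],None,fx=4.5,fy=4.5,interpolation=cv2.INTER_CUBIC))
for k in ['gauge_head','gauge_foot','plunger_face']: print(k,[(np.array(r['location']).round(4).tolist(),round(r['confidence'],2)) for r in nets.tip_of('scene',k)][:3])
E
```

```text
time: 12.0
position: [0.5011, -0.151, 0.074]
orientation: [3.139, 0.114, 0.922]
force: [-0.6, 0.1, -0.7]
grip_width: 0.19
gripper_force: 68.3
time: 12.2
position: [0.5009, -0.151, 0.0746]
orientation: [3.14, 0.114, 0.922]
force: [0.3, -0.5, -1.3]
grip_width: 0.188
gripper_force: 68.4
t 12.2 foot [-80.1   0.4  55.3] head [123.    0.5 109.4] F case [-0.2 -0.5 -1.3] grip 0.18818222863564743
tcp [ 0.5013 -0.1513  0.0604]
N 2 travel [0.041, 0.01, 0.352] turn [0.006, 0.004, 0.001] d mm [ 1.7  0.4 14.1] w deg [0.1 0.1 0. ]
gauge_head [([0.4488, 0.1675, 0.0147], 0.65), ([0.6094, 0.4634, 0.0157], 0.62), ([0.5437, -0.0989, 0.1091], 0.57)]
gauge_foot [([0.4181, -0.2591, 0.0473], 0.84), ([0.2481, 0.1016, 0.0085], 0.73), ([0.4232, 0.5603, 0.0039], 0.52)]
plunger_face [([0.4125, -0.2683, 0.0399], 0.54)]
```

View pics/s5c.png

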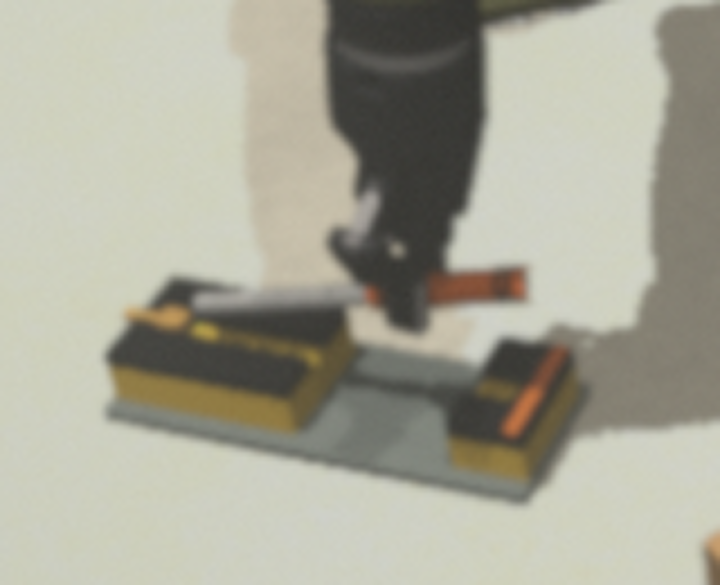

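The zoomed scene view shows the shank foot at (195,303), just above the groove beside the brass plunger at (180,310), with the handle tilted up. I'll descend slowly.

```bash

python3 -m creep '[{"travel":[0.02,0,0.15],"turn":[0,0,0]},{"travel":[0.02,0,0.15],"turn":[0,0,0]},{"travel":[0.02,0,0.1],"turn":[0,0,0]},{"travel":[0.02,0,0.1],"turn":[0,0,0]},{"travel":[0,0,0],"turn":[0,0,0]}]'
python3 -c "from g import *; now()"
python3 -m creep '[{"travel":[0.01,0,0.1],"turn":[0,0,0]},{"travel":[0,0,0],"turn":[0,0,0]}]'
python3 -c "from g import *; now()"
```

```text
time: 12.9
position: [0.5009, -0.1507, 0.0638]
orientation: [3.141, 0.115, 0.922]
force: [-1.4, 0.4, -1.2]
grip_width: 0.184
gripper_force: 68.4
t 12.9 foot [-79.9   0.6  44.6] head [123.2   0.7  98.6] F case [-0.6  1.3 -1.2] grip 0.18357084377086555
time: 13.1
position: [0.501, -0.1509, 0.062]
orientation: [3.14, 0.114, 0.921]
force: [1.0, 0.4, -1.2]
grip_width: 0.185
gripper_force: 68.4
t 13.1 foot [-79.8   0.4  42.8] head [123.2   0.5  96.8] F case [ 0.9 -0.6 -1.2] grip 0.18487685086711783
```

```bash

python3 -m creep '[{"travel":[0,0,0.07],"turn":[0,0,0]},{"travel":[0,0,0.05],"turn":[0,0,0]},{"travel":[0,0,0],"turn":[0,0,0]}]'
python3 -c "from g import *; now()"
python3 -m creep '[{"travel":[0,0,0.05],"turn":[0,0,0]},{"travel":[0,0,0.05],"turn":[0,0,0]},{"travel":[0,0,0],"turn":[0,0,0]}]'
python3 - <<'E'
from g import *
now()
d=grab('scene'); cv2.imwrite('pics/s6c.png',cv2.resize(cv2.cvtColor(d['pixels'],cv2.COLOR_RGB2BGR)[240:320,100:230],None,fx=6,fy=6,interpolation=cv2.INTER_CUBIC))
E
```

```text
time: 13.4
position: [0.5009, -0.1511, 0.0597]
orientation: [3.14, 0.114, 0.921]
force: [0.2, -0.8, -2.4]
grip_width: 0.185
gripper_force: 68.4
t 13.4 foot [-80.1   0.4  40.4] head [122.9   0.5  94.5] F case [-0.5 -0.6 -2.4] grip 0.18462224703305546
time: 13.7
position: [0.5007, -0.1512, 0.0577]
orientation: [3.14, 0.114, 0.921]
force: [-0.2, -0.1, -1.6]
grip_width: 0.186
gripper_force: 68.4
t 13.7 foot [-80.3   0.4  38.5] head [122.7   0.5  92.5] F case [-0.2  0.1 -1.6] grip 0.18597361306972446
```

View pics/s6c.png

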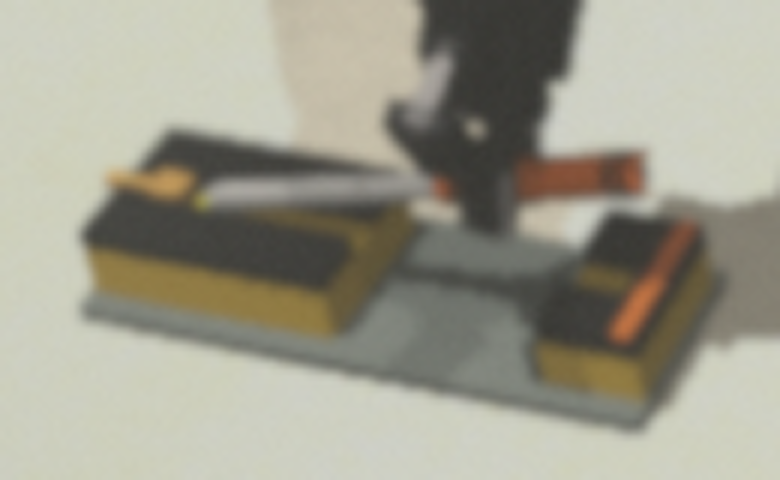

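The foot is in the groove at (200,190), just short of the plunger, with no contact force. Next I'll press along the groove.

```bash

python3 -m creep '[{"travel":[-0.15,-0.01,0.02],"turn":[0,0,0]},{"travel":[-0.15,-0.01,0.02],"turn":[0,0,0]},{"travel":[-0.15,0,0.02],"turn":[0,0,0]},{"travel":[-0.15,0,0.02],"turn":[0,0,0]},{"travel":[0,0,0],"turn":[0,0,0]}]'
python3 -c "from g import *; now()"
python3 -m creep '[{"travel":[-0.1,0,0.01],"turn":[0,0,0]},{"travel":[-0.1,0,0.01],"turn":[0,0,0]},{"travel":[0,0,0],"turn":[0,0,0]}]'
python3 -c "from g import *; now(); tgt([-.104,0,.0385],15,4)"
```

```text
time: 14.25
position: [0.4934, -0.1605, 0.0578]
orientation: [3.14, 0.113, 0.921]
force: [1.7, 2.4, -0.7]
grip_width: 0.184
gripper_force: 68.4
t 14.25 foot [-92.1   0.7  38.3] head [110.8   0.7  92.7] F case [ 2.9  0.  -0.7] grip 0.1837139583864661
time: 14.55
position: [0.491, -0.1638, 0.0578]
orientation: [3.14, 0.114, 0.921]
force: [0.9, 3.5, -0.1]
grip_width: 0.188
gripper_force: 68.4
t 14.55 foot [-96.2   0.6  38.4] head [106.7   0.7  92.7] F case [ 3.3  1.4 -0.1] grip 0.187731218286293
tcp [ 0.4868 -0.1704  0.0579]
N 4 travel [-0.097, 0.008, 0.01] turn [0.004, 0.0, -0.0] d mm [-7.7  0.6  0.8] w deg [ 0.1  0.  -0. ]
```

```bash

python3 -m creep '[{"travel":[-0.1,0,0.01],"turn":[0,0,0]},{"travel":[-0.1,0,0.01],"turn":[0,0,0]},{"travel":[-0.1,0.01,0.01],"turn":[0,0,0]},{"travel":[-0.1,0.01,0.01],"turn":[0,0,0]},{"travel":[0,0,0],"turn":[0,0,0]}]'
python3 -c "from g import *; now(); tgt([-.105,0,.0387],7,4)"
```

```text
time: 15.05
position: [0.4862, -0.1705, 0.0578]
orientation: [3.14, 0.114, 0.921]
force: [1.8, 4.6, 0.4]
grip_width: 0.185
gripper_force: 68.4
t 15.05 foot [-104.5    0.4   38.5] head [98.5  0.5 92.7] F case [4.8 1.3 0.4] grip 0.18545932958308292
tcp [ 0.487  -0.1701  0.0393]
N 4 travel [0.049, 0.005, 0.226] turn [0.003, -0.249, -0.001] d mm [ 3.   0.4 18.3] w deg [ 0.1 -8.  -0. ]
```

```bash

python3 -m creep '[{"travel":[0.05,0,0.22],"turn":[0,-0.25,0]},{"travel":[0.05,0,0.22],"turn":[0,-0.25,0]},{"travel":[0.05,0,0.23],"turn":[0,-0.25,0]},{"travel":[0.05,0,0.23],"turn":[0,-0.25,0]},{"travel":[0,0,0],"turn":[0,0,0]}]'
python3 - <<'E'
from g import *
now(); tgt([-.105,0,.0385],3,4)
d=grab('wrist','w7.png')
W=cloud(d); h=np.radians(HD); Z=np.array([[np.cos(h),np.sin(h),0],[-np.sin(h),np.cos(h),0],[0,0,1]]); q=(W-C)@Z.T*1000
hsv=cv2.cvtColor(d['pixels'],cv2.COLOR_RGB2HSV)
m=((hsv[...,0]<14)|(hsv[...,0]>172))&(hsv[...,1]>150)&(q[...,0]>40)&(abs(q[...,1])<15)&(q[...,2]>45)
print('handle end',m.sum(),np.nanpercentile(q[m],[1,50,99],axis=0).round(1))
E
```

```text
time: 15.55
position: [0.4872, -0.1691, 0.0385]
orientation: [3.141, 0.255, 0.923]
force: [1.1, 4.4, -1.3]
grip_width: 0.188
gripper_force: 68.4
t 15.55 foot [-104.1    0.3   38.1] head [104.5   0.6  63.2] F case [ 4.2  1.8 -1.3] grip 0.18785727252990878
tcp [ 0.4869 -0.1703  0.0297]
N 4 travel [0.016, 0.006, 0.109] turn [0.002, -0.121, 0.002] d mm [1.1 0.5 8.8] w deg [ 0.1 -3.9  0.1]
handle end 4460 [[ 41.   -6.7  58.7]
 [ 73.5   1.7  66.1]
 [101.9  10.1  71.2]]
```

View pics/w7.png

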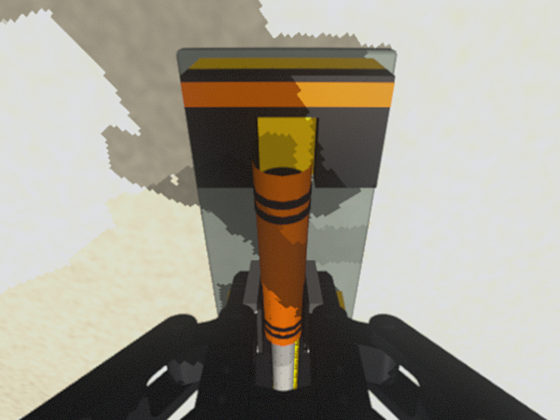

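In the wrist view the handle end (col 282) sits about 1 mm left of the groove centre (col 287), and well short of the end wall. I'll nudge it +y in the tool frame while swinging down.

```bash

python3 -m creep '[{"travel":[0.01,0.015,0.11],"turn":[0,-0.12,0]},{"travel":[0.02,0.015,0.11],"turn":[0,-0.12,0]},{"travel":[0.02,0.015,0.11],"turn":[0,-0.12,0]},{"travel":[0.02,0.01,0.11],"turn":[0,-0.12,0]},{"travel":[0,0,0],"turn":[0,0,0]}]'
python3 - <<'E'
from g import *
now(); tgt([-.1045,0,.038],0,4)
d=grab('wrist','w8.png')
W=cloud(d); h=np.radians(HD); Z=np.array([[np.cos(h),np.sin(h),0],[-np.sin(h),np.cos(h),0],[0,0,1]]); q=(W-C)@Z.T*1000
hsv=cv2.cvtColor(d['pixels'],cv2.COLOR_RGB2HSV)
m=((hsv[...,0]<14)|(hsv[...,0]>172))&(hsv[...,1]>150)&(q[...,0]>70)&(abs(q[...,1])<15)&(q[...,0]<107)&(q[...,2]>43)
print('handle end',m.sum(),np.nanpercentile(q[m],[1,50,99],axis=0).round(1))
E
```

```text
time: 16.1
position: [0.4869, -0.1709, 0.0299]
orientation: [3.141, 0.322, 0.922]
force: [1.3, 6.0, -1.1]
grip_width: 0.188
gripper_force: 68.4
t 16.1 foot [-105.5   -0.4   38.6] head [104.3  -0.4  49.7] F case [ 5.6  2.6 -1.1] grip 0.18757907087060519
tcp [ 0.4868 -0.1704  0.0222]
N 4 travel [0.036, -0.005, 0.09] turn [0.001, -0.095, 0.0] d mm [ 2.8 -0.4  7.2] w deg [ 0. -3.  0.]
handle end 2392 [[ 70.3  -7.8  48.6]
 [ 83.3   0.9  55.8]
 [102.3   9.   58.3]]
```

View pics/w8.png

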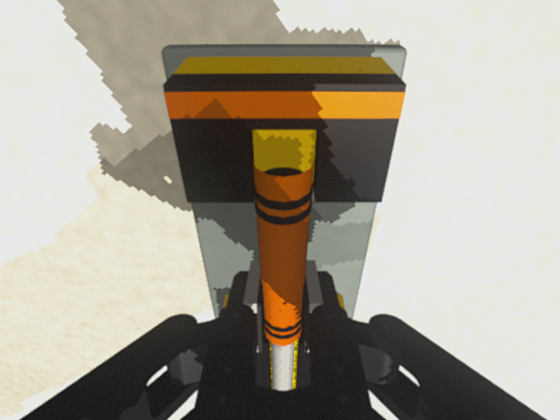

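The handle is centred over the groove (groove cols 252–316, handle 255–312). I'll lower to level.

```bash

python3 -m creep '[{"travel":[0.035,-0.005,0.09],"turn":[0,-0.095,0]},{"travel":[0.035,0,0.09],"turn":[0,-0.095,0]},{"travel":[0.035,0,0.09],"turn":[0,-0.095,0]},{"travel":[0,0,0],"turn":[0,0,0]}]'
python3 -c "from g import *; now()"
python3 -m creep '[{"travel":[0.035,0,0.09],"turn":[0,-0.095,0]},{"travel":[0,0,0],"turn":[0,0,0]}]'
python3 -c "from g import *; now(); tgt([-.102,0,.038],0,3)"
```

```text
time: 16.55
position: [0.4871, -0.1708, 0.0242]
orientation: [3.14, 0.362, 0.922]
force: [1.7, 4.5, -1.1]
grip_width: 0.189
gripper_force: 68.4
t 16.55 foot [-104.8   -0.6   38.3] head [105.2  -0.5  40.9] F case [ 4.6  1.3 -1.1] grip 0.18882226861608337
time: 16.75
position: [0.4872, -0.171, 0.0225]
orientation: [3.14, 0.375, 0.921]
force: [1.5, 4.6, -1.1]
grip_width: 0.189
gripper_force: 68.4
t 16.75 foot [-104.7   -0.7   38.3] head [105.4  -0.6  38.3] F case [ 4.5  1.6 -1.1] grip 0.18856180731317013
tcp [ 0.4883 -0.1684  0.0222]
N 3 travel [0.044, -0.011, -0.011] turn [0.004, -0.001, -0.0] d mm [ 2.6 -0.7 -0.7] w deg [ 0.1 -0.  -0. ]
```

```bash

python3 -m creep '[{"travel":[0.046,-0.01,-0.016],"turn":[0,0,0]},{"travel":[0.046,-0.01,-0.016],"turn":[0,0,0]},{"travel":[0,0,0],"turn":[0,0,0]}]'
python3 -c "from g import *; now()"
python3 -m creep '[{"travel":[0.03,0,0],"turn":[0,0,0]},{"travel":[0,0,0],"turn":[0,0,0]}]'
python3 -c "from g import *; now()"
```

```text
time: 17.05
position: [0.4884, -0.1693, 0.0229]
orientation: [3.139, 0.374, 0.921]
force: [2.3, 4.0, -1.1]
grip_width: 0.184
gripper_force: 68.4
t 17.05 foot [-102.7   -0.6   38.6] head [107.4  -0.5  38.8] F case [ 4.6  0.6 -1.1] grip 0.18362053453532082
time: 17.25
position: [0.4885, -0.169, 0.0227]
orientation: [3.139, 0.374, 0.921]
force: [1.4, 3.6, -0.6]
grip_width: 0.187
gripper_force: 68.4
t 17.25 foot [-102.3   -0.5   38.3] head [107.8  -0.5  38.5] F case [ 3.7  1.1 -0.6] grip 0.1873483044063438
```

```bash

python3 -m creep '[{"travel":[0.02,0,0.04],"turn":[0,0,0]},{"travel":[0,0,0],"turn":[0,0,0]}]'
python3 -c "from g import *; now()"
python3 -m creep '[{"travel":[0.05,0,0],"turn":[0,0,0]},{"travel":[0,0,0],"turn":[0,0,0]}]'
python3 -c "from g import *; now()"
```

```text
time: 17.45
position: [0.4886, -0.169, 0.0222]
orientation: [3.139, 0.374, 0.921]
force: [0.7, 5.2, 3.4]
grip_width: 0.187
gripper_force: 69.0
t 17.45 foot [-102.3   -0.5   38. ] head [107.8  -0.5  38. ] F case [4.5 2.6 3.4] grip 0.18729182112185594
time: 17.65
position: [0.4886, -0.169, 0.0223]
orientation: [3.139, 0.377, 0.921]
force: [-0.5, 2.6, 5.8]
grip_width: 0.187
gripper_force: 69.1
t 17.65 foot [-102.2   -0.6   38.3] head [107.8  -0.5  37.9] F case [1.8 2.  5.8] grip 0.1874235343151006
```

The gauge is on the groove floors and touching the end wall, so I'll release and retreat along the tool axis.

```bash

python3 -m creep '[{"travel":[0,0,0],"turn":[0,0,0]},{"travel":[0,0,0],"turn":[0,0,0]}]' - 20
python3 -m creep '[{"travel":[0,0,0],"turn":[0,0,0]},{"travel":[0,0,0],"turn":[0,0,0]},{"travel":[0,0,0],"turn":[0,0,0]},{"travel":[0,0,0],"turn":[0,0,0]},{"travel":[0,0,0],"turn":[0,0,0]}]' 0.6
python3 -m creep '[{"travel":[0,0,-0.3],"turn":[0,0,0]},{"travel":[0,0,-0.6],"turn":[0,0,0]},{"travel":[0,0,-1],"turn":[0,0,0]},{"travel":[0,0,-1],"turn":[0,0,0]},{"travel":[0,0,-1],"turn":[0,0,0]}]'
python3 -m creep '[{"travel":[0,0,-1],"turn":[0,0,0]},{"travel":[0,0,-1],"turn":[0,0,0]},{"travel":[0,0,0],"turn":[0,0,0]},{"travel":[0,0,0],"turn":[0,0,0]}]'
python3 - <<'E'
from g import *
d=grab('wrist','w9.png'); W=cloud(d); h=np.radians(HD); Z=np.array([[np.cos(h),np.sin(h),0],[-np.sin(h),np.cos(h),0],[0,0,1]]); q=(W-C)@Z.T*1000
hsv=cv2.cvtColor(d['pixels'],cv2.COLOR_RGB2HSV)
m=((hsv[...,0]<14)|(hsv[...,0]>172))&(hsv[...,1]>150)&(q[...,0]>0)&(abs(q[...,1])<12)&(q[...,0]<107)&(q[...,2]>30)
Q=q[m]; u=np.linalg.svd(Q-Q.mean(0),full_matrices=False)[2][0]
print('handle',m.sum(),np.nanpercentile(Q,[1,50,99],axis=0).round(1),u.round(3)); print(env.get_state()['force'])
E
```

```text
time: 17.85
position: [0.4886, -0.169, 0.0223]
orientation: [3.139, 0.376, 0.921]
force: [-0.0, 2.3, 6.8]
grip_width: 0.189
gripper_force: 69.1
time: 18.35
position: [0.4888, -0.1682, 0.0212]
orientation: [3.14, 0.375, 0.921]
force: [0.6, 0.2, -0.3]
grip_width: 0.597
gripper_force: 0.0
time: 18.85
position: [0.5063, -0.145, 0.095]
orientation: [3.14, 0.374, 0.921]
force: [0.3, 0.4, -0.7]
grip_width: 0.6
gripper_force: 0.0
time: 19.25
position: [0.5152, -0.1335, 0.1313]
orientation: [3.139, 0.374, 0.921]
force: [-0.4, -0.1, 0.1]
grip_width: 0.597
gripper_force: 0.0
handle 1447 [[ 14.5  -7.7  38.7]
 [ 70.6   2.1  44.2]
 [106.2   8.9  46.9]] [-1.     0.008 -0.01 ]
[ 0.00760859 -0.09140367 -0.4304294 ]
```

View pics/w9.png

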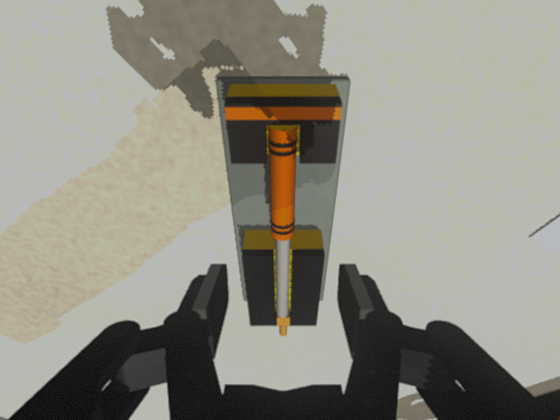

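The gauge lies level in both grooves. Its handle end meets the end wall at about (283,127) and its foot is against the plunger at (283,320). I'm handing it in.

```bash
python3 -c "
from workcell import env
print(env.job_done())"
```

```text
the job is handed in; nothing more can be done
None
```

The gauge is home in its case, level in both grooves between the plunger and the end wall, and released. I handed the job in at about 19 s of the 58 s; the hand-in call returned no verdict, and I didn't re-measure the jar, carton and tub, though the arm stayed well clear of them.

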